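# Lock the router into its desk dock

## Task

The router's bolt sits loosely in its dock. Take the stubby driver from its wooden cradle, stand it blade-down in the steel parking pot and let go, then take it again from above, set its blade in the slot of the dock's cam disc and turn the disc clockwise to its stop, so that the router is drawn fully home. Turn the disc with the driver only, leave the driver standing upright in the slot with your hand off it, and do not disturb the mug or the mouse.

Things in the scene. Friction and masses are not known exactly. Their poses are not given: they have to be found in the camera images.
- driver_mid (a point): Stubby slotted driver, 128 mm long (handle, collar, blade), 0.15 kg; this point is its handle's centre. Handle: black square bar 28 x 28 x 110 mm. x runs along it from blade to butt (x is up when it stands blade-down); y, z square to its flats. At the start it lies level in the cradle, y level, blade pointing to the robot's left (+y) within 30 degrees, this point 44 mm over the desk.
- driver_tip (a point): Middle of the blade's tip, 73 mm from driver_mid, same axes. Blade: 10 mm long, 24 mm wide along y, 6 mm thick along z (last 4 mm 21 x 3.5 mm). Above it a round steel collar, 40 mm across, 8 mm thick, its underside 10 mm from this point: it lets the driver stand by itself. Standing, driver_mid is 113 mm over the desk in the pot, 121.5 mm in the disc.
- cradle: Fixed wooden cradle under the driver: base 100 x 60 x 10 mm, origin at the centre of its underside, x along the driver from blade to butt. Two notched blocks, 10 mm thick, 42 mm either side of the middle, carry the handle; their cheeks reach 42 mm over the desk, 50 mm wide overall. Between them 74 mm of handle is free to grasp, its underside 20 mm above the base. Nothing holds it down.
- pot_mouth (a point): Fixed round steel parking pot, 60 mm across and 50 mm high; this point is the centre of its mouth, level with the rim. Its bore is 35 mm across and 44 mm deep: the blade goes in and the collar rests on the rim, at any yaw.
- slot (a point): Slot centre in the cam disc's top, 58.5 mm over the desk. Round level aluminium disc 76 mm across, 14 mm thick, on the white lock housing (110 x 110 mm, top 44 mm over the desk). Slot 27 mm long along this point's x, 9.5 mm wide along y, 12 mm deep (z up); it turns with the disc. The blade fits either way round; the collar then rests on the disc.
- cam (a joint): Angle of the cam disc, rad: 0 open, grows clockwise as seen from above, stop at 1.65; 0 to 0.25 at the start. It stays where it is left; turning takes less than 0.2 N m. From about 0.5 to 1.3 rad its hidden lip catches the bolt head and draws the router in; past that it holds. The blade has about 0.15 rad of play in the slot.
- router (a joint): How far the router stands out, m: 0 is home against the lock housing; 0.007 to 0.010 at the start. White router 120 x 150 x 28 mm, sliding on the dock's tray on the far side of the disc from the robot; its two upright antennas (to 0.15 m over the desk) are about 190 mm from the disc's centre.
- mug: White loose mug, 80 mm across, 95 mm high; origin at the centre of its underside. Leave it alone.
- mouse: White loose computer mouse 105 x 60 x 30 mm; origin at the centre of its underside. Leave it alone.
Things that resemble listed ones, but are neither listed nor needed, are in the scene too. There is more than one size of the part that bears driver_mid; the job needs the smaller. Of the things like the part that bears pot_mouth, leave any that is turquoise; of the rest the smaller one is meant.

How it is judged:
On the way, in this order (a step that is already met when the one before it is completed fails the run):
1. the driver stands upright in the parking pot, let go (angle between driver_mid's own x axis and vertical below 0.12 rad and horizontal distance between driver_tip and pot_mouth below 0.01 m and z of driver_tip in the frame of pot_mouth below -0.006 m and contact force between the fingers and driver below 0.1 N), for 0.2 s.
2. the driver's blade is down in the slot of the cam disc, before the disc has been turned (angle between driver_mid's own x axis and vertical below 0.15 rad and horizontal distance between driver_tip and slot below 0.008 m and z of driver_tip in the frame of slot below -0.005 m and value of joint cam below 0.5 rad), for 0.1 s.
At the end, for the whole second after the job is handed in: The disc is turned clockwise to at least 1.4 rad, the router is within 1.5 mm of home, and the driver stands at rest in the disc's slot, within 0.15 rad of upright, its tip at least 5 mm below the disc's top and within 8 mm of the slot's centre (value of joint cam above 1.4 rad and value of joint router below 0.0015 m and angle between driver_mid's own x axis and vertical below 0.15 rad and horizontal distance between driver_tip and slot below 0.008 m and z of driver_tip in the frame of slot below -0.005 m and linear speed of driver below 0.02 m/s); the robot touches nothing.
It fails at once if the fingers turn or press the disc directly (over 2 N) (contact force between the fingers and cam above 2 N).
It fails at once if the mug is moved by more than 20 mm (distance of mug from where it was at the start of the episode above 0.02 m).
It fails at once if the mouse is moved by more than 20 mm (distance of mouse from where it was at the start of the episode above 0.02 m).
It also fails if it takes over 72 s, if anything falls off the work surface, if the arm or the gripper's body presses on something with over 40 N, if the wrist force passes 120 N, or if a joint passes its speed limit or range.

## Robot

A 6-joint arm with a two-finger parallel gripper is mounted at the origin on the work surface. World frame = base frame: x ahead of the robot, y to its left, z up, the work surface at z = 0. Lengths are in m, angles in rad, forces in N, time in s.
With the tool pointing down it reaches from about 0.35 to 0.8 m from the base axis. Payload 7.3 kg.
Tool frame: the origin (TCP) lies midway between the tips of the shut fingers; the grasp point (between the pads) lies 19 mm behind it; x points along the fingers, y is the direction in which the jaws open and shut, and the axes are right-handed (so a half turn about x gives the same grasp; the last joint's range is limited). The gripper opens to 85 mm and grips with 20 to 120 N. Pads are 22 mm wide; open, the fingers measure 114 mm over their backs; the gripper's body (76 mm by 85 mm) begins 54 mm behind the grasp point. The pads swing forward as they close: fully open they stand 13 mm farther back than shut.
Start: joints at [-1.482, 0.342, 1.524, -0, 1.275, -0.146], TCP at [0.122, -0.511, 0.231] pointing down, gripper open.
Joint ranges: [-2.53, 2.53], [-0.77, 2.02], [0.04, 2.7], [-1, 4.14], [0.28, 2.66], [-3.11, 3.11]. Speed limits (rad/s): [2.57, 2.57, 3.14, 3.14, 3.14, 3.14].

## Interface

Orientations are given as a unit quaternion [w, x, y, z].
In Python, from cell import robot gives the robot as it stands. The module is installed in compiled form; this text tells all that it offers.
- The arm moves only by the shell command python3 -m jog 'ROWS' [FORCE]. ROWS is JSON, a list that holds one entry, the list of rows, each a list of 7 numbers: the shift along the tool's x, y, z in m, then the turn, a rotation vector about the tool's x, y, z in degrees, then the gripper's target within -1 to 1 (fully open at 1, half-way at 0, shut at -1). In form: [[[x, y, z, wx, wy, wz, claw], ...]]. A call has 1 to 20 rows; each row is the pose to reach, as a shift and turn from the pose commanded when the call began, along the tool's axes at that moment; what a row does not reach only later rows make up. A row lasts 1/8 s, in which the tool goes at most 62.5 mm and 10.7 degrees, less where a joint would pass 70% of its speed; a pose out of reach is approached as far as the arm can. A call with a gripper value outside its range is refused whole. The fingers move at their own pace and stop on an object; FORCE is the grip in N (left out, the last holds). Time passes only in rows, so rows that repeat a pose let the fingers close. It gives the time, the measured TCP pose, the force and the opening at its end, in the units of the state.
- robot.state(): the state, without advancing time (a new reading comes with each control period).
- robot.camera(name): name is "scene" or "top" or "wrist"; returns the picture (384x512x3 uint8, red, green, blue); there is no depth.
- robot.camera_params(name): a dict with "mtx" (3x3 intrinsics, pixels), "k1" (the pictures are not rectified: a ray, as slopes to the right and down, at radius r is drawn at 1 + k1 r^2 times it, then the intrinsics apply), "extrinsics" (4x4, takes a point from world to camera coordinates). Camera axes: x right, y down, z forward; pixel columns grow to the right and rows downward; lengths in m; the calibration is good to about 2 mm. A picture is of the moment at which its call begins: read the wrist's pose just before it. camera_params takes no time and is no camera call; for the wrist camera it gives the pose at the moment of the call.
- robot.finish_job(): hands the job in, once; it reports no verdict.
The state is a dict: "clock": time; "joint_positions": joint angles; "qvel": joint speeds; "joint_efforts": joint torques, N m; "tool_pos": TCP position; "eef_rot": TCP orientation; "contact_force": force on the tool from outside, world axes, zero at the start; "moment": the same for the moment, N m; "width": opening from 0.0 (shut) to 1.0 (fully open).
Only numpy, scipy, OpenCV 4.12 (cv2) and the standard library are available. Lean on these libraries where they do the work, as an engineer would, in place of code of your own. Each camera call takes 0.05 s, during which the arm holds its last target. There are 200 camera calls.

## Working session

There is one attempt and no reset: what is moved stays moved. The work goes in short steps, Python scripts to look and compute and a shell command to move; the robot and the scene stay as the last step left them, time stands still between calls to the robot, and variables do not carry over. Pictures are saved under pics/ and viewed, about 8 in all and at most 12, crops included, and the job is handed in when it is done.

```bash
mkdir -p pics; python3 - <<'E'
from cell import robot
import cv2,numpy as np
s=robot.state();print(s['clock'],s['tool_pos'],s['eef_rot'],s['width'])
for n in ['scene','top']:
    im=robot.camera(n);cv2.imwrite(f'pics/{n}0.png',im[:,:,::-1])
    p=robot.camera_params(n);print(n,np.round(p['mtx'],1).tolist(),p['k1'],np.round(p['extrinsics'],3).tolist())
a=cv2.imread('pics/top0.png');cv2.imwrite('pics/top0b.png',cv2.resize(a,(800,600),interpolation=cv2.INTER_CUBIC))
E
```

```text
0.0 [ 0.12211989 -0.51016521  0.23060761] [ 0.08225749  0.70225637  0.08339713 -0.7022212 ] 1.0046134589464866
scene [[388.3, 0.0, 254.2], [0.0, 388.3, 195.5], [0.0, 0.0, 1.0]] -0.07872059108946365 [[-0.012, 1.0, 0.013, -0.002], [0.711, 0.018, -0.703, -0.303], [-0.703, 0.001, -0.711, 1.481], [0.0, 0.0, 0.0, 1.0]]
top [[420.7, 0.0, 251.6], [0.0, 420.7, 195.0], [0.0, 0.0, 1.0]] 0.014294213761981752 [[0.023, -1.0, 0.013, -0.001], [-0.991, -0.024, -0.131, 0.512], [0.131, -0.01, -0.991, 1.228], [0.0, 0.0, 0.0, 1.0]]
```

View pics/top0b.png

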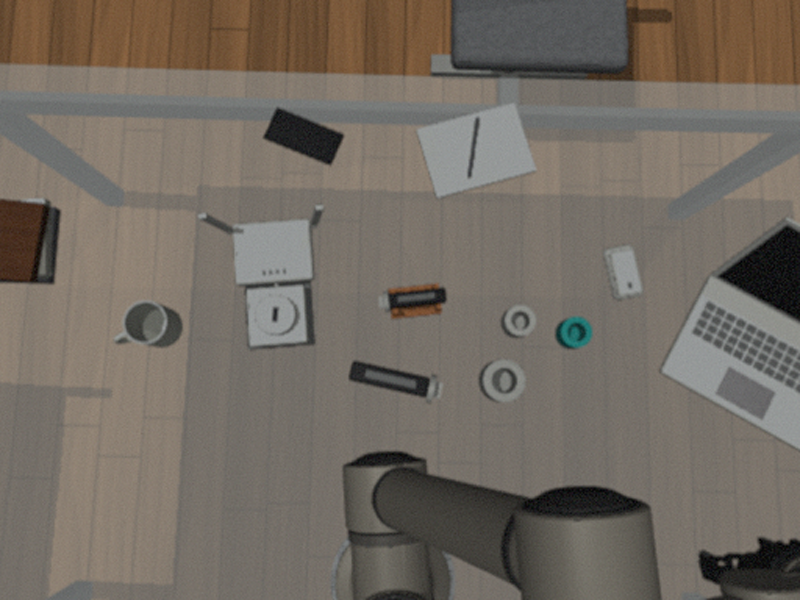

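View pics/scene0.png

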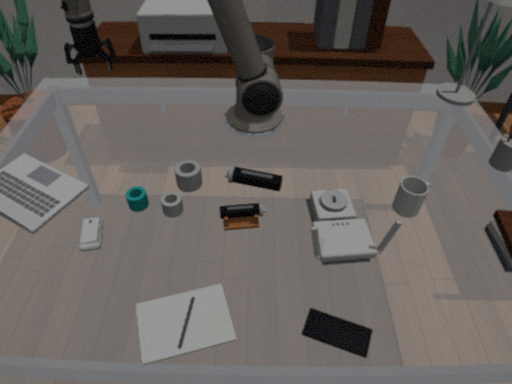

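The top view (800×600) shows the small driver in the cradle at (417,299), blade left at (383,300). The small grey pot is at (519,321), the slot at (276,315), the mug at (147,323) and the mouse at (623,272). The scene view agrees.

```bash
cat > h.py <<'E'
from cell import robot
import cv2,numpy as np
from scipy.spatial.transform import Rotation as R
def ray(p,uv):
    m=np.array(p['mtx']);E=np.array(p['extrinsics'])
    d=np.array([(uv[0]-m[0,2])/m[0,0],(uv[1]-m[1,2])/m[1,1]]);s=d.copy()
    for _ in range(20): s=d/(1+p['k1']*(s@s))
    r=E[:3,:3].T@np.r_[s,1];return -E[:3,:3].T@E[:3,3],r
def onz(p,uv,z):
    c,r=ray(p,uv);return c+r*(z-c[2])/r[2]
def proj(p,X):
    m=np.array(p['mtx']);E=np.array(p['extrinsics']);q=E[:3,:3]@X+E[:3,3];s=q[:2]/q[2];s=s*(1+p['k1']*(s@s))
    return s*[m[0,0],m[1,1]]+m[:2,2]
def rot(s): return R.from_quat(np.array(s['eef_rot'])[[1,2,3,0]])
def axes(x,y):
    x=np.array(x,float);y=np.array(y,float);x/=np.linalg.norm(x);y-=x*(x@y);y/=np.linalg.norm(y)
    return R.from_matrix(np.c_[x,y,np.cross(x,y)])
def togo(pos,Rt):
    s=robot.state();r=rot(s)
    print('shift mm',np.round(r.inv().apply(np.array(pos)-s['tool_pos'])*1000,1),'turn deg',np.round((r.inv()*Rt).as_rotvec(degrees=True),1))
def snap(n,name):
    p=robot.camera_params(n);im=robot.camera(n);cv2.imwrite(f'pics/{name}.png',im[:,:,::-1]);return p,im
E
python3 - <<'E'
from h import *
p=robot.camera_params('top');k=.64
for n,uv,z in [('tip',(380,301),.044),('butt',(446,296),.058),('pot',(519,319),.05),('bigpot',(503,379),.06),('slot',(276,315),.0585),('mug',(147,310),.095),('mouse',(623,272),.03),('bigdriver',(395,378),.03),('turq',(575,332),.05)]:
    print(n,np.round(onz(p,(uv[0]*k,uv[1]*k),z),3))
s=robot.state();print(rot(s).as_matrix().round(3).tolist())
p=robot.camera_params('wrist');E=np.array(p['extrinsics']);c=-E[:3,:3].T@E[:3,3]
print('cam in tool',rot(s).inv().apply(c-s['tool_pos']).round(3),'\n',(E[:3,:3]@rot(s).as_matrix()).round(3),p['mtx'],p['k1'])
togo([.46,.0,.25],axes([0,0,-1],[1,0,0]));togo([.46,.0,.25],axes([0,0,-1],[-1,0,0]))
E
```

```text
tip [0.517 0.036 0.044]
butt [ 0.527 -0.088  0.058]
pot [ 0.488 -0.228  0.05 ]
bigpot [ 0.374 -0.196  0.06 ]
slot [0.484 0.23  0.058]
mug [0.483 0.457 0.095]
mouse [ 0.587 -0.434  0.03 ]
bigdriver [0.372 0.004 0.03 ]
turq [ 0.466 -0.334  0.05 ]
[[-0.0, 0.233, -0.973], [0.001, -0.973, -0.233], [-1.0, -0.001, -0.0]]
cam in tool [-0.142  0.002 -0.077] 
 [[-0.     1.     0.   ]
 [-0.301 -0.     0.954]
 [ 0.954  0.     0.301]] [[277.20456619   0.         257.78448119]
 [  0.         277.20456619 192.02496072]
 [  0.           0.           1.        ]] -0.06279896436209885
shift mm [ -18.6 -417.7 -447.3] turn deg [-76.5  -0.1   0.1]
shift mm [ -18.6 -417.7 -447.3] turn deg [1.035e+02 1.000e-01 1.000e-01]
```

```bash
python3 -m jog '[[[0.01,-0.299,-0.471,-76.5,0,0,1],[0.01,-0.299,-0.471,-76.5,0,0,1],[0.01,-0.299,-0.471,-76.5,0,0,1],[0.01,-0.299,-0.471,-76.5,0,0,1],[0.01,-0.299,-0.471,-76.5,0,0,1],[0.01,-0.299,-0.471,-76.5,0,0,1],[0.01,-0.299,-0.471,-76.5,0,0,1],[0.01,-0.299,-0.471,-76.5,0,0,1],[0.01,-0.299,-0.471,-76.5,0,0,1],[0.01,-0.299,-0.471,-76.5,0,0,1],[0.01,-0.299,-0.471,-76.5,0,0,1],[0.01,-0.299,-0.471,-76.5,0,0,1],[0.01,-0.299,-0.471,-76.5,0,0,1]]]'
python3 - <<'E'
from h import *
p,im=snap('wrist','w1');np.save('w1p.npy',p,allow_pickle=True);s=robot.state();print(s['joint_positions'],s['qvel'])
cv2.imwrite('pics/w1b.png',cv2.resize(im[:,:,::-1],(800,600),interpolation=cv2.INTER_CUBIC))
E
```

```text
clock: 1.72
tool_pos: [0.5101, -0.1113, 0.2215]
eef_rot: [-0.499, -0.501, -0.499, 0.501]
contact_force: [-1.0, -0.6, 0.8]
width: 0.999
[-3.61254889e-01  3.44930278e-01  1.54803050e+00 -1.78845096e-04
  1.24831568e+00 -3.58610463e-01] [ 0.00350529  0.00141304 -0.0025994   0.0011824  -0.00075086  0.00141528]
```

View pics/w1b.png

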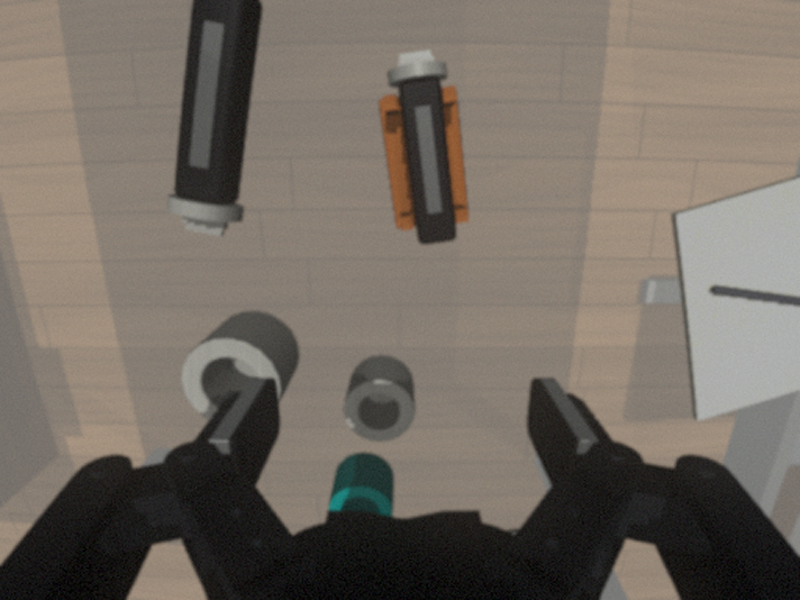

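The wrist view shows the driver lying in its cradle, handle (420,85)–(437,240) with the blade up at (415,57). The small grey pot's mouth is at about (380,408), the big pot at (235,375), the turquoise one at (360,500).

```bash
python3 - <<'E'
from h import *
im=cv2.imread('pics/w1.png');p=np.load('w1p.npy',allow_pickle=True).item()
g=cv2.cvtColor(im,cv2.COLOR_BGR2GRAY)
m=((g<50)*255).astype(np.uint8);m[165:]=0;m[:,:215]=0;m[:,330:]=0
m=cv2.morphologyEx(m,cv2.MORPH_CLOSE,np.ones((13,13)))
c=max(cv2.findContours(m,0,2)[0],key=cv2.contourArea)
r=cv2.minAreaRect(c);print('dark rect',r)
b=cv2.boxPoints(r);b=b[np.argsort(b[:,1])]
u0,u1=b[:2].mean(0),b[2:].mean(0);P0,P1=onz(p,u0,.058),onz(p,u1,.058)
print('collar end',P0.round(4),'butt',P1.round(4),np.linalg.norm(P1-P0),'yaw of butt->blade from +y deg',np.degrees(np.arctan2(*(P0-P1)[:2])))
print('box on .058',[onz(p,q,.058)[:2].round(4).tolist() for q in b])
# pot inner hole (dark) ellipse
sub=g[232:290,212:275];hsv=cv2.cvtColor(im,cv2.COLOR_BGR2HSV)
for t in (75,85,95):
    mm=((sub<t)*255).astype(np.uint8)
    for c in cv2.findContours(mm,1,2)[0]:
        if len(c)>15 and cv2.contourArea(c)>150:
            e=cv2.fitEllipse(c);uv=np.array(e[0])+[212,232];print(t,'ell',uv.round(1),np.round(e[1],1),onz(p,uv,.05).round(4))
cv2.imwrite('pics/pot.png',cv2.resize(im[140:300,190:310],(600,800)[::1] if 0 else (450,600),interpolation=cv2.INTER_CUBIC))
E
```

```text
dark rect ((270.0769348144531, 102.11538696289062), (104.18917846679688, 36.34217834472656), 82.87498474121094)
collar end [0.5163 0.0174 0.058 ] butt [ 0.5309 -0.0882  0.058 ] 0.1066366291419682 yaw of butt->blade from +y deg -7.8811458048460485
box on .058 [[0.5345, 0.0196], [0.498, 0.0154], [0.5508, -0.0857], [0.5109, -0.0907]]
75 ell [241.9 264.2] [19.2 26.4] [ 0.489  -0.2335  0.05  ]
85 ell [242.1 264.2] [20.1 29.4] [ 0.4892 -0.2335  0.05  ]
85 ell [242.7 259.5] [43.7 52.3] [ 0.4901 -0.2265  0.05  ]
95 ell [241.2 264.2] [27.3 30.1] [ 0.4881 -0.2335  0.05  ]
95 ell [242.1 268.6] [49.1 66.7] [ 0.4891 -0.2401  0.05  ]
```

View pics/pot.png

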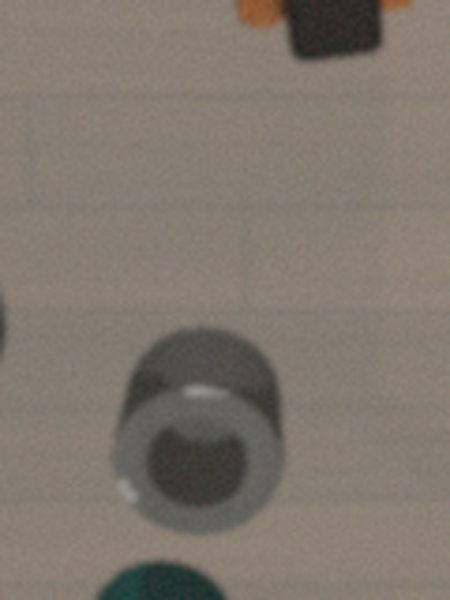

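```bash
python3 - <<'E'
from h import *
im=cv2.imread('pics/w1.png');p=np.load('w1p.npy',allow_pickle=True).item()
g=cv2.cvtColor(im,cv2.COLOR_BGR2GRAY)
for a,b in [((420.5,83.5),(437,240.5))]:
    A,B=[onz(p,np.array(q)*.64,.058) for q in (a,b)];print(A,B,np.degrees(np.arctan2(*(A-B)[:2])))
m=((g>60)*255).astype(np.uint8)
for c in cv2.findContours(m[60:145,255:292],0,2)[0]:
    r=cv2.minAreaRect(c)
    if 200<cv2.contourArea(c)<1200:
        b=cv2.boxPoints(r)+[255,60];b=b[np.argsort(b[:,1])];A,B=[onz(p,q,.058) for q in (b[:2].mean(0),b[2:].mean(0))];print('label',r,A,B,np.degrees(np.arctan2(*(A-B)[:2])))
print('pot',onz(p,(243.2,262.7),.05))
y=np.radians(-8);bl=np.array([np.sin(y),np.cos(y),0]);mid=np.array([.5240,-.035,.044])
togo(mid-bl*.018+[0,0,.08],axes([0,0,-1],[np.cos(y),-np.sin(y),0]))
E
```

```text
[0.52184905 0.01456858 0.058     ] [ 0.53438025 -0.08833702  0.058     ] -6.9429401762760055
label ((5.5, 50.0), (11.0, 68.0), 0.0) [ 0.51310652 -0.00710205  0.058     ] [ 0.51308863 -0.07731094  0.058     ] 0.014600786313383646
label ((18.79692840576172, 41.523887634277344), (69.92948150634766, 11.508862495422363), 83.2901611328125) [0.52254251 0.00181046 0.058     ] [ 0.53204317 -0.06891082  0.058     ] -7.651278678195976
label ((32.0, 35.5), (71.0, 8.0), 90.0) [0.54011449 0.00835916 0.058     ] [ 0.54184813 -0.0632704   0.058     ] -1.3864573153329416
pot [ 0.49075312 -0.23124819  0.05      ]
shift mm [ 97.5  16.1 -58.4] turn deg [-8.1  0.  -0. ]
```

```bash
python3 -m jog '[[[0.09,0.0192,-0.0595,-7.6,0,0,1],[0.09,0.0192,-0.0595,-7.6,0,0,1],[0.09,0.0192,-0.0595,-7.6,0,0,1],[0.09,0.0192,-0.0595,-7.6,0,0,1]]]'
python3 - <<'E'
from h import *
p,im=snap('wrist','w2');im=im[:,:,::-1].copy()
g=cv2.cvtColor(im,cv2.COLOR_BGR2GRAY)
m=((g>60)*255).astype(np.uint8)
for c in cv2.findContours(m,1,2)[0]:
    r=cv2.minAreaRect(c);a=cv2.contourArea(c)
    if 300<a<6000 and a>.8*r[1][0]*r[1][1]:
        b=cv2.boxPoints(r);b=b[np.argsort(b[:,1])];A,B=[onz(p,q,.058) for q in (b[:2].mean(0),b[2:].mean(0))];print('label',np.round(r[0],1),r[1],A.round(4),B.round(4),((A+B)/2).round(4),np.degrees(np.arctan2(*(A-B)[:2])))
cv2.imwrite('pics/w2b.png',im)
E
```

```text
clock: 2.28
tool_pos: [0.5305, -0.0517, 0.1324]
eef_rot: [0.532, 0.466, 0.531, -0.466]
contact_force: [0.6, 0.4, 1.0]
width: 1.002
label [257.  176.5] (85.0, 14.0) [0.5226 0.0014 0.058 ] [ 0.5318 -0.0688  0.058 ] [ 0.5272 -0.0337  0.058 ] -7.477752072865379
label [77.9 95.3] (18.332378387451172, 121.02515411376953) [0.3931 0.0566 0.058 ] [ 0.3711 -0.0338  0.058 ] [0.3821 0.0114 0.058 ] 13.725502541803552
```

View pics/w2b.png

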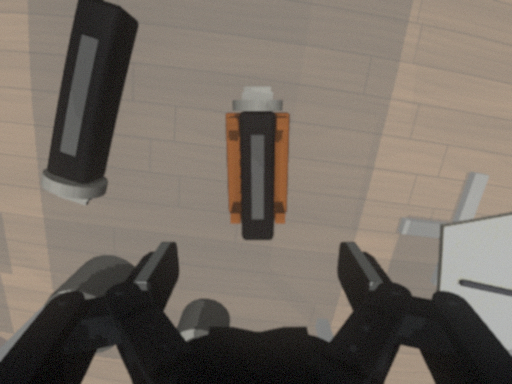

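The view shows the driver centred between the fingers (handle column 257, rows 110–238), and both cheeks clear of the fingers. Going down to grasp.

```bash
python3 -m jog '[[[0.05,0,0,0,0,0,1],[0.09,0,0,0,0,0,1],[0.109,-0.001,0,0,0,0,1],[0.109,-0.001,0,0,0,0,1],[0.109,-0.001,0,0,0,0,-0.6],[0.109,-0.001,0,0,0,0,-1],[0.109,-0.001,0,0,0,0,-1],[0.109,-0.001,0,0,0,0,-1],[0.109,-0.001,0,0,0,0,-1],[0.109,-0.001,0,0,0,0,-1],[0.109,-0.001,0,0,0,0,-1],[0.109,-0.001,0,0,0,0,-1]]]' 60
```

```text
clock: 3.82
tool_pos: [0.5295, -0.051, 0.0233]
eef_rot: [0.532, 0.466, 0.531, -0.466]
contact_force: [-1.1, -0.4, 6.2]
width: 0.314
```

```bash
python3 -m jog '[[[-0.03,0,0,0,0,0,-1],[-0.09,0,0,0,0,0,-1],[-0.15,0,0,0,0,0,-1],[-0.177,-0.01,0.03,0,-10,0,-1],[-0.177,-0.02,0.06,0,-20,0,-1],[-0.177,-0.03,0.09,0,-30,0,-1],[-0.177,-0.04,0.12,0,-40,0,-1],[-0.177,-0.04,0.12,0,-40,0,-1]]]' ; python3 -c "
from h import *
s=robot.state();print(np.round(s['joint_positions'],3))"
```

```text
clock: 4.82
tool_pos: [0.5035, -0.1741, 0.1974]
eef_rot: [0.681, 0.277, 0.32, -0.597]
contact_force: [-0.3, -0.0, -2.3]
width: 0.321
[-0.108  0.38   1.799 -0.852  0.975  0.261]
```

The controller took the j4 < 0 branch, so this pointing direction is out of range. I'll put the driver back in the cradle, regrasp it with the hand turned half round (j6 ≈ 2.9, in range), and tilt toward the robot's left instead.

```bash
python3 - <<'E'
from h import *
y=np.radians(-7.6)
togo([.5295,-.051,.175],R.from_quat([.466,.531,-.466,.532]))
# orientation-only wrist model: check on current joints, then IK for candidate directions
s=robot.state();q=np.array(s['joint_positions'])
def fk(j1,ph,j4,j5,j6,C=R.identity()): return R.from_euler('ZYZYZ',[j1,ph,j4,j5,j6])*C
C=fk(q[0],q[1]+q[2],*q[3:]).inv()*rot(s)
print('C',C.as_matrix().round(2).tolist())
G=R.from_quat([.466,.531,-.466,.532])
for j1,ph in [(-.097,1.87)]:
    w=(fk(j1,ph,0,0,0).inv()*G*C.inv()).as_euler('ZYZ');print('grasp',w.round(2))
for ang in (30,50,60,75,90):
    d=np.array([np.cos(np.radians(ang)),np.sin(np.radians(ang)),0]);T=R.from_matrix(np.c_[d,np.cross([0,0,-1],d),[0,0,-1]])
    wr=np.array([.49,-.231])-d[:2]*.2
    for ph in (1.8,2.2):
        w=(fk(np.arctan2(wr[1],wr[0]),ph,0,0,0).inv()*T*C.inv()).as_euler('ZYZ');print(ang,ph,wr.round(2),w.round(2))
E
```

```text
shift mm [ -58.9   42.2 -105.3] turn deg [ 0.2 39.8  0.3]Traceback (most recent call last):
  File "<stdin>", line 7, in <module>
  File "<stdin>", line 6, in fk
  File "scipy/spatial/transform/_rotation.pyx", line 1413, in scipy.spatial.transform._rotation.Rotation.from_euler
ValueError: Expected axis specification to be a non-empty string of upto 3 characters, got ZYZYZ
```

```bash
python3 - <<'E'
from h import *
s=robot.state();q=np.array(s['joint_positions'])
def fk(j1,ph,j4,j5,j6): return R.from_euler('ZY',[j1,ph])*R.from_euler('ZYZ',[j4,j5,j6])
C=fk(q[0],q[1]+q[2],*q[3:]).inv()*rot(s)
print('C',C.as_matrix().round(2).tolist())
G=R.from_quat([.466,.531,-.466,.532])
print('grasp',(fk(-.097,1.87,0,0,0).inv()*G*C.inv()).as_euler('ZYZ').round(2))
for ang in (30,50,60,75,90):
    d=np.array([np.cos(np.radians(ang)),np.sin(np.radians(ang)),0]);T=R.from_matrix(np.c_[d,np.cross([0,0,-1],d),[0,0,-1]])
    wr=np.array([.49,-.231])-d[:2]*.2
    for ph in (1.8,2.2):
        w=(fk(np.arctan2(wr[1],wr[0]),ph,0,0,0).inv()*T*C.inv()).as_euler('ZYZ');print(ang,ph,wr.round(2),w.round(2))
E
python3 -m jog '[[[-0.015,0.01,-0.026,0,10,0,-1],[-0.03,0.02,-0.053,0,20,0,-1],[-0.044,0.031,-0.079,0,30,0,-1],[-0.0589,0.0422,-0.1053,0.2,39.8,0.3,-1],[-0.0589,0.0422,-0.1053,0.2,39.8,0.3,-1],[-0.0589,0.0422,-0.1053,0.2,39.8,0.3,-1]]]'
python3 -c "
from h import *
togo([.5295,-.051,.0235],R.from_quat([.466,.531,-.466,.532]))"
```

```text
C [[-0.0, -1.0, -0.0], [0.0, 0.0, -1.0], [1.0, -0.0, 0.0]]
grasp [-0.    1.27 -0.23]
30 1.8 [ 0.32 -0.33] [ 1.63  1.34 -0.24]
30 2.2 [ 0.32 -0.33] [ 1.71  1.38 -0.64]
50 1.8 [ 0.36 -0.38] [ 1.54  1.69 -0.23]
50 2.2 [ 0.36 -0.38] [ 1.5   1.67 -0.63]
60 1.8 [ 0.39 -0.4 ] [ 1.51  1.84 -0.24]
60 2.2 [ 0.39 -0.4 ] [ 1.4   1.8  -0.65]
75 1.8 [ 0.44 -0.42] [ 1.45  2.06 -0.26]
75 2.2 [ 0.44 -0.42] [ 1.25  1.97 -0.69]
90 1.8 [ 0.49 -0.43] [ 1.37  2.27 -0.3 ]
90 2.2 [ 0.49 -0.43] [ 1.09  2.13 -0.77]
clock: 5.58
tool_pos: [0.5314, -0.0525, 0.1771]
eef_rot: [0.535, 0.467, 0.529, -0.466]
contact_force: [0.1, -0.7, -1.8]
width: 0.322
shift mm [153.6  -2.8  -2.5] turn deg [-0.   0.2 -0.3]
```

```bash
python3 -m jog '[[[0.03,-0.0015,-0.0015,0,0,0,-1],[0.08,-0.0015,-0.0015,0,0,0,-1],[0.12,-0.0015,-0.0015,0,0,0,-1],[0.14,-0.0015,-0.0015,0,0,0,-1],[0.1505,-0.0015,-0.0015,0,0,0,-1],[0.1505,-0.0015,-0.0015,0,0,0,-1],[0.1505,-0.0015,-0.0015,0,0,0,-1]]]'
python3 -c "
from h import *
togo([.5295,-.051,.0235],R.from_quat([.466,.531,-.466,.532]))"
```

```text
clock: 6.45
tool_pos: [0.5314, -0.0512, 0.0273]
eef_rot: [0.535, 0.467, 0.529, -0.465]
contact_force: [-0.6, -0.7, -1.8]
width: 0.32
shift mm [ 3.7 -1.8 -0.5] turn deg [-0.   0.2 -0.4]
```

```bash
python3 -m jog '[[[0.002,-0.0018,-0.0005,0,0.2,-0.4,-1],[0.0045,-0.0018,-0.0005,0,0.2,-0.4,-1],[0.0045,-0.0018,-0.0005,0,0.2,-0.4,-1],[0.0045,-0.0018,-0.0005,0,0.2,-0.4,0],[0.0045,-0.0018,-0.0005,0,0.2,-0.4,1],[0.0045,-0.0018,-0.0005,0,0.2,-0.4,1],[0.0045,-0.0018,-0.0005,0,0.2,-0.4,1],[0.0045,-0.0018,-0.0005,0,0.2,-0.4,1],[0.0045,-0.0018,-0.0005,0,0.2,-0.4,1]]]'
```

```text
clock: 7.58
tool_pos: [0.5288, -0.0509, 0.0216]
eef_rot: [0.531, 0.466, 0.532, -0.467]
contact_force: [0.5, 0.3, 0.5]
width: 0.999
```

```bash
python3 -m jog '[[[-0.06,0,0,0,0,0,1],[-0.11,0,0,0,0,0,1],[-0.11,0,0,10.6,0,0,1],[-0.11,0,0,21.2,0,0,1],[-0.11,0,0,31.8,0,0,1],[-0.11,0,0,42.4,0,0,1],[-0.11,0,0,53,0,0,1],[-0.11,0,0,63.6,0,0,1],[-0.11,0,0,74.2,0,0,1],[-0.11,0,0,84.8,0,0,1],[-0.11,0,0,95.4,0,0,1],[-0.11,0,0,106,0,0,1],[-0.11,0,0,116.6,0,0,1],[-0.11,0,0,127.2,0,0,1],[-0.11,0,0,137.8,0,0,1],[-0.11,0,0,148.4,0,0,1],[-0.11,0,0,159,0,0,1],[-0.11,0,0,169.6,0,0,1],[-0.11,0,0,179.8,0,0,1],[-0.11,0,0,179.8,0,0,1]]]'
python3 - <<'E'
from h import *
p,im=snap('wrist','w3');im=im[:,:,::-1].copy();s=robot.state();print(s['joint_positions'].round(3) if hasattr(s['joint_positions'],'round') else s['joint_positions'])
g=cv2.cvtColor(im,cv2.COLOR_BGR2GRAY)
m=((g>60)*255).astype(np.uint8)
for c in cv2.findContours(m,1,2)[0]:
    r=cv2.minAreaRect(c);a=cv2.contourArea(c)
    if 300<a<6000 and a>.8*r[1][0]*r[1][1]:
        b=cv2.boxPoints(r);b=b[np.argsort(b[:,1])];A,B=[onz(p,q,.058) for q in (b[:2].mean(0),b[2:].mean(0))];print('label',np.round(r[0],1),r[1],A.round(4),B.round(4),((A+B)/2).round(4),np.degrees(np.arctan2(*(B-A)[:2])))
y=np.radians(-7.6);togo([.5295,-.051,.0235],axes([0,0,-1],[-np.cos(y),np.sin(y),0]))
E
```

```text
clock: 10.07
tool_pos: [0.5288, -0.0509, 0.1316]
eef_rot: [0.465, -0.532, 0.465, 0.533]
contact_force: [0.2, 0.3, 0.4]
width: 1.0
[-2.400e-01  4.550e-01  1.647e+00 -1.000e-03  1.040e+00  2.764e+00]
label [414.9 260.1] (13.03840446472168, 57.82916259765625) [ 0.3728 -0.0418  0.058 ] [0.3857 0.0109 0.058 ] [ 0.3792 -0.0155  0.058 ] 13.766141392965162
label [257.5 221.5] (77.0, 13.0) [ 0.531 -0.069  0.058] [0.5215 0.0013 0.058 ] [ 0.5263 -0.0338  0.058 ] -7.739004568893787
shift mm [108.2  -0.8  -0.2] turn deg [ 0.3 -0.  -0.1]
```

View pics/w3.png

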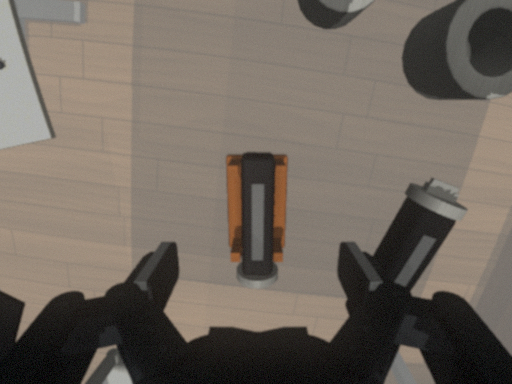

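The driver is back in its cradle and level (column 257, rows 150–288, blade toward the hand). The other driver is clear of the right finger. Regrasping.

```bash
python3 -m jog '[[[0.05,-0.001,0,0.3,0,0,1],[0.09,-0.001,0,0.3,0,0,1],[0.1085,-0.001,0,0.3,0,0,1],[0.1085,-0.001,0,0.3,0,0,1],[0.1085,-0.001,0,0.3,0,0,0],[0.1085,-0.001,0,0.3,0,0,-1],[0.1085,-0.001,0,0.3,0,0,-1],[0.1085,-0.001,0,0.3,0,0,-1],[0.1085,-0.001,0,0.3,0,0,-1],[0.1085,-0.001,0,0.3,0,0,-1],[0.1085,-0.001,0,0.3,0,0,-1]]]' 70
python3 - <<'E'
from h import *
# targets: blade dir -d, d at 60 deg, above near pot
a=np.radians(60);d=np.array([np.cos(a),np.sin(a),0]);y=np.cross([0,0,-1],-d) # x down; z=blade=-d; y=z x x
y=np.cross(-d,[0,0,-1]);s=robot.state();print(s['width'],s['tool_pos'])
togo([.44,-.31,.22],axes([0,0,-1],y))
E
```

```text
clock: 11.5
tool_pos: [0.5302, -0.0509, 0.0241]
eef_rot: [-0.467, 0.531, -0.467, -0.531]
contact_force: [-1.2, -0.4, 4.9]
width: 0.321
0.3210830493628684 [ 0.53018997 -0.05091274  0.02412271]
shift mm [-195.7  122.7 -245.5] turn deg [-142.6   -0.    -0. ]
```

```bash
python3 -m jog '[[[-0.03,0,0,0,0,0,-1],[-0.085,0,0,0,0,0,-1],[-0.14,0,0,0,0,0,-1],[-0.196,0.01,-0.02,-10.2,0,0,-1],[-0.196,0.02,-0.04,-20.4,0,0,-1],[-0.196,0.03,-0.06,-30.6,0,0,-1],[-0.196,0.04,-0.08,-40.8,0,0,-1],[-0.196,0.05,-0.1,-51,0,0,-1],[-0.196,0.06,-0.12,-61.2,0,0,-1],[-0.196,0.07,-0.14,-71.4,0,0,-1],[-0.196,0.08,-0.16,-81.6,0,0,-1],[-0.196,0.09,-0.18,-91.8,0,0,-1],[-0.196,0.1,-0.2,-102,0,0,-1],[-0.196,0.11,-0.22,-112.2,0,0,-1],[-0.196,0.12,-0.235,-122.4,0,0,-1],[-0.196,0.123,-0.2455,-132.6,0,0,-1],[-0.196,0.123,-0.2455,-142.6,0,0,-1],[-0.196,0.123,-0.2455,-142.6,0,0,-1]]]'
python3 - <<'E'
from h import *
s=robot.state();print(np.round(s['joint_positions'],2))
a=np.radians(60);d=np.array([np.cos(a),np.sin(a),0]);T=axes(d,np.cross([0,0,-1],d))
pot=np.array([.4905,-.2312,0]);tcp=pot+d*.0199+[0,0,.113+.0174]
print(tcp);togo(tcp+[0,0,.06],T)
E
```

```text
clock: 13.75
tool_pos: [0.4392, -0.3099, 0.2191]
eef_rot: [-0.353, -0.612, -0.353, 0.613]
contact_force: [-0.1, -0.7, -1.6]
width: 0.322
[-0.76  0.38  1.51 -0.    1.26 -0.23]
[ 0.50045    -0.21396609  0.1304    ]
shift mm [  28.7    4.9 -113.7] turn deg [-0.2 90.  -0. ]
```

```bash
python3 -m jog '[[[0,0,-0.01,0,10,0,-1],[0,0.001,-0.02,0,20,0,-1],[0,0.001,-0.03,0,30,0,-1],[0,0.002,-0.04,0,40,0,-1],[0,0.003,-0.055,0,50,0,-1],[0.01,0.004,-0.07,0,60,0,-1],[0.015,0.005,-0.085,0,70,0,-1],[0.02,0.005,-0.1,0,80,0,-1],[0.0287,0.005,-0.1137,0,90,0,-1],[0.0287,0.005,-0.1137,0,90,0,-1],[0.0287,0.005,-0.1137,0,90,0,-1]]]'
python3 - <<'E'
from h import *
s=robot.state();print(np.round(s['joint_positions'],2))
a=np.radians(60);d=np.array([np.cos(a),np.sin(a),0]);T=axes(d,np.cross([0,0,-1],d))
togo(np.array([ 0.50045,-0.21397,.1304]),T)
p1,a=snap('scene','s1');p2,b=snap('top','t1')
A=cv2.resize(a[120:270,100:300],(400,300),interpolation=cv2.INTER_CUBIC);u=proj(p2,np.array([.49,-.23,.05])).astype(int)
B=cv2.resize(b[u[1]-75:u[1]+75,u[0]-100:u[0]+100],(400,300),interpolation=cv2.INTER_CUBIC);print(u)
cv2.imwrite('pics/st1.png',np.hstack([A,B])[:,:,::-1])
E
```

```text
clock: 15.12
tool_pos: [0.5009, -0.2146, 0.1913]
eef_rot: [0.001, 0.866, 0.5, -0.002]
contact_force: [0.3, 0.4, -1.4]
width: 0.317
[-1.08  0.93  1.59  1.1   1.88 -1.02]
shift mm [ 0.6 -0.6 60.9] turn deg [-0.   0.3 -0. ]
[332 203]
```

View pics/st1.png

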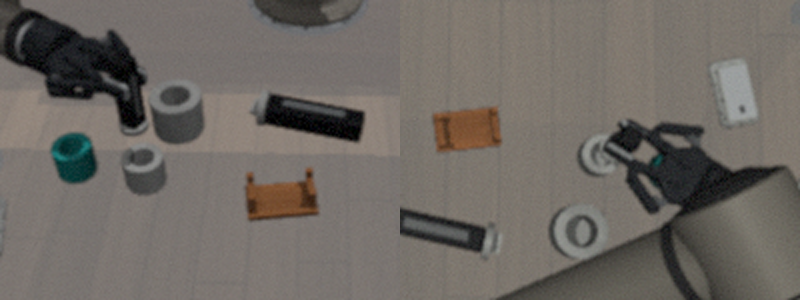

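```bash
python3 - <<'E'
from h import *
p1=robot.camera_params('scene');p2=robot.camera_params('top');s=robot.state();r=rot(s)
mid=s['tool_pos']+r.apply([-.0199,0,.0174]);tip=mid-[0,0,.073];print('mid',mid)
print('exp collar ctr scene crop',(proj(p1,tip+[0,0,.012])-[100,120])*2,'butt top crop',(proj(p2,mid+[0,0,.055])-[232,128])*2+[400,0])
a=cv2.imread('pics/s1.png');b=cv2.imread('pics/t1.png')
print('pot scene exp crop',(proj(p1,np.array([.4905,-.2312,.05]))-[100,120])*2,'top crop',(proj(p2,np.array([.4905,-.2312,.05]))-[232,128])*2+[400,0])
A=cv2.resize(a[165:225,145:195],(500,600),interpolation=cv2.INTER_CUBIC)
cv2.imwrite('pics/s1z.png',A)
t=cv2.imread('pics/top0.png');g=cv2.cvtColor(t,cv2.COLOR_BGR2GRAY)
sub=g[190:222,315:350]
for th in (95,105,115,125):
    for c in cv2.findContours(((sub<th)*255).astype(np.uint8),1,2)[0]:
        if 15<cv2.contourArea(c)<400 and len(c)>6:
            e=cv2.fitEllipse(c);uv=np.array(e[0])+[315,190];print(th,uv.round(1),np.round(e[1],1),onz(p2,uv,.05).round(4))
E
```

```text
mid [ 0.49089142 -0.23209014  0.17512575]
exp collar ctr scene crop [133.6230744  122.86684724] butt top crop [632.50195249 134.55803226]
pot scene exp crop [140.86880863 155.53542523] top crop [602.62120485 150.69961159]
95 [332.7 204.6] [ 9.3 10.7] [ 0.4866 -0.2295  0.05  ]
95 [331.3 204.9] [20.  22.3] [ 0.4859 -0.2253  0.05  ]
105 [332.7 204.4] [10.1 10.3] [ 0.4874 -0.2293  0.05  ]
105 [332.3 204.7] [21.5 24.9] [ 0.4865 -0.2282  0.05  ]
115 [346.9 212.9] [4.1 6.4] [ 0.463  -0.2712  0.05  ]
115 [332.7 204.6] [10.4 11.6] [ 0.4867 -0.2295  0.05  ]
115 [333.6 204.2] [21.7 22.4] [ 0.488  -0.2322  0.05  ]
125 [333.1 205. ] [11.4 11.6] [ 0.4855 -0.2306  0.05  ]
125 [333.1 204.4] [20.1 21. ] [ 0.4874 -0.2304  0.05  ]
```

View pics/s1z.png

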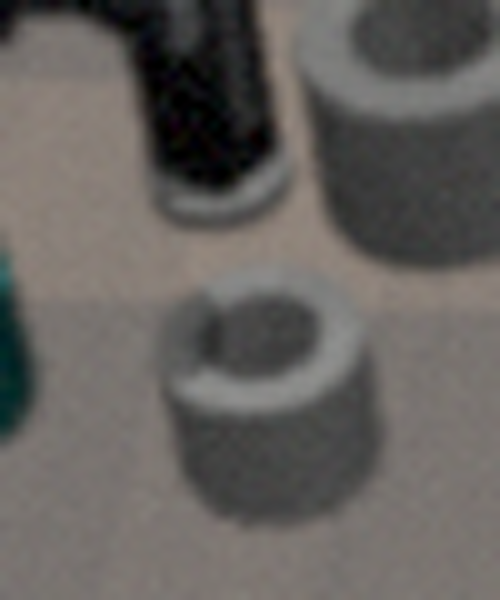

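The driver is held upright, with its collar at zoomed-crop pixel (224,195). The pot mouth is at (264,339), which puts it within about 2 mm of the driver's axis; I'm averaging the estimates to (0.490, −0.230). Lowering now.

```bash
python3 -m jog '[[[0.0012,-0.0017,0.01,0,0.3,0,-1],[0.0012,-0.0017,0.025,0,0.3,0,-1],[0.0012,-0.0017,0.035,0,0.3,0,-1],[0.0012,-0.0017,0.045,0,0.3,0,-1],[0.0012,-0.0017,0.05,0,0.3,0,-1],[0.0012,-0.0017,0.055,0,0.3,0,-1],[0.0012,-0.0017,0.058,0,0.3,0,-1],[0.0012,-0.0017,0.058,0,0.3,0,-1]]]'
```

```text
clock: 16.23
tool_pos: [0.4997, -0.2122, 0.1325]
eef_rot: [-0.001, 0.866, 0.5, 0.002]
contact_force: [-0.2, 0.5, -2.5]
width: 0.32
```

```bash
python3 -m jog '[[[0,0,0.001,0,0,0,-1],[0,0,0.002,0,0,0,-1],[0,0,0.002,0,0,0,-1]]]'; python3 -m jog '[[[0,0,0.001,0,0,0,-1],[0,0,0.001,0,0,0,-1]]]'
```

```text
clock: 16.6
tool_pos: [0.4997, -0.2122, 0.1306]
eef_rot: [-0.001, 0.866, 0.5, 0.002]
contact_force: [0.5, -0.1, -1.1]
width: 0.319
clock: 16.85
tool_pos: [0.4997, -0.2122, 0.1305]
eef_rot: [-0.002, 0.866, 0.5, 0.003]
contact_force: [-0.6, -1.2, 4.7]
width: 0.32
```

```bash
python3 -m jog '[[[0,0,0,0,0,0,-0.3],[0,0,0,0,0,0,0],[0,0,0,0,0,0,1],[0,0,0,0,0,0,1],[0,0,0,0,0,0,1],[0,0,0,0,0,0,1],[-0.02,0,0,0,0,0,1],[-0.05,0,0,0,0,0,1],[-0.08,0,0,0,0,0,1],[-0.1,0,-0.03,0,0,0,1],[-0.11,0,-0.09,0,0,0,1],[-0.11,0,-0.09,0,0,0,1]]]'
python3 - <<'E'
from h import *
s=robot.state();print(np.round(s['joint_positions'],2))
p1,a=snap('scene','s2');p2,b=snap('top','t2')
A=cv2.resize(a[120:270,100:300],(400,300),interpolation=cv2.INTER_CUBIC)
B=cv2.resize(b[128:278,232:432],(400,300),interpolation=cv2.INTER_CUBIC)
cv2.imwrite('pics/st2.png',np.hstack([A,B])[:,:,::-1])
E
```

```text
clock: 18.35
tool_pos: [0.4437, -0.3103, 0.2223]
eef_rot: [0.003, 0.867, 0.499, 0.002]
contact_force: [0.0, -1.1, -0.8]
width: 1.003
[-1.23  0.94  1.42  1.03  2.05 -0.92]
```

View pics/st2.png

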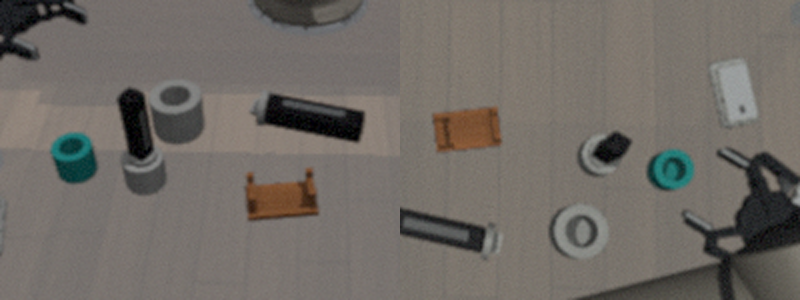

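The driver is standing upright in the pot, let go, in both views (scene crop (138,130), top crop (605,150)). Now swing the hand back to pointing down over it.

```bash
python3 - <<'E'
from h import *
a=np.radians(60);d=np.array([np.cos(a),np.sin(a),0]);Y=np.cross([0,0,-1],d)
togo([.4898,-.2294,.27],axes([0,0,-1],Y))
t=cv2.imread('pics/top0.png');g=cv2.cvtColor(t,cv2.COLOR_BGR2GRAY);p=robot.camera_params('top')
sub=g[188:214,164:190]
for th in (70,90,110,130):
    for c in cv2.findContours(((sub<th)*255).astype(np.uint8),0,2)[0]:
        if 10<cv2.contourArea(c)<100:
            r=cv2.minAreaRect(c);uv=np.array(r[0])+[164,188];b=cv2.boxPoints(r)+[164,188];e=b[1]-b[0] if np.linalg.norm(b[1]-b[0])>np.linalg.norm(b[2]-b[1]) else b[2]-b[1]
            D=onz(p,uv+e/2,.0585)-onz(p,uv-e/2,.0585);print(th,r,onz(p,uv,.0585).round(4),np.degrees(np.arctan2(D[1],D[0])),np.linalg.norm(D))
E
```

```text
shift mm [ 91.7  -0.  -50.6] turn deg [ -0.1 -90.2  -0.1]
90 ((12.0, 13.0), (8.0, 2.0), 90.0) [0.4853 0.232  0.0585] -177.3448475862897 0.023583043629859787
110 ((11.5, 13.0), (8.0, 3.0), 90.0) [0.4852 0.2335 0.0585] -177.3359399460249 0.0235826246085609
110 ((22.726804733276367, 16.98969078063965), (5.787474155426025, 20.10385513305664), 23.96249008178711) [0.4743 0.2002 0.0585] -21.495630711395805 0.05864092390023213
130 ((12.0, 13.0), (10.0, 4.0), 90.0) [0.4853 0.232  0.0585] -177.3448485765337 0.02947880946680262
130 ((21.39230728149414, 15.06153678894043), (9.033696174621582, 23.06662368774414), 15.255120277404785) [0.4799 0.2044 0.0585] -12.709506605588855 0.06755851250178768
```

```bash
python3 -m jog '[[[0,0,-0.03,0,-10,0,1],[0,0,-0.05,0,-20,0,1],[0,0,-0.05,0,-30,0,1],[0,0,-0.05,0,-40,0,1],[0.02,0,-0.05,0,-50,0,1],[0.04,0,-0.05,0,-60,0,1],[0.06,0,-0.05,0,-70,0,1],[0.08,0,-0.05,0,-80,0,1],[0.0917,0,-0.0506,0,-90.2,0,1],[0.0917,0,-0.0506,0,-90.2,0,1],[0.0917,0,-0.0506,0,-90.2,0,1]]]'
python3 - <<'E'
from h import *
s=robot.state();print(np.round(s['joint_positions'],2))
a=np.radians(60);d=np.array([np.cos(a),np.sin(a),0]);Y=np.cross([0,0,-1],d)
p,im=snap('wrist','w4');print('exp butt px',[proj(p,np.array([.4898,-.2294,.168])+.014*(i*Y+j*d)).round(1).tolist() for i,j in((-1,-1),(1,-1),(1,1),(-1,1))])
togo([.4898,-.2294,.127],axes([0,0,-1],Y))
E
```

```text
clock: 19.82
tool_pos: [0.4901, -0.2286, 0.2688]
eef_rot: [-0.352, -0.612, -0.355, 0.612]
contact_force: [-0.3, -0.4, 0.0]
width: 1.003
[-0.58  0.35  1.41  0.    1.39 -0.06]
exp butt px [[242.6, 206.0], [272.5, 206.1], [273.0, 177.0], [242.1, 177.0]]
shift mm [141.9   0.6   0.4] turn deg [-0.1 -0.1  0.2]
```

View pics/w4.png

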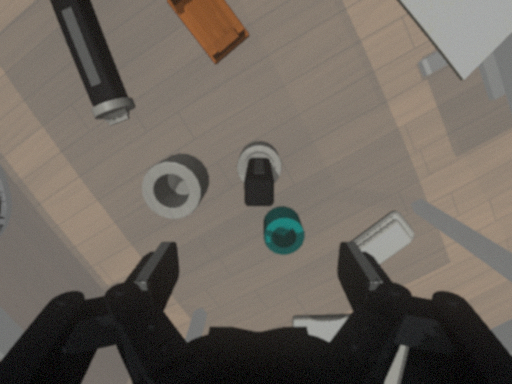

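The butt is at columns 245–274, rows up to 206, within 2 px of the prediction. Descending and gripping.

```bash
python3 -m jog '[[[0.05,0.001,0.0004,0,0,0.2,1],[0.1,0.001,0.0004,0,0,0.2,1],[0.135,0.001,0.0004,0,0,0.2,1],[0.142,0.001,0.0004,0,0,0.2,1],[0.142,0.001,0.0004,0,0,0.2,1],[0.142,0.001,0.0004,0,0,0.2,0],[0.142,0.001,0.0004,0,0,0.2,-1],[0.142,0.001,0.0004,0,0,0.2,-1],[0.142,0.001,0.0004,0,0,0.2,-1],[0.142,0.001,0.0004,0,0,0.2,-1],[0.142,0.001,0.0004,0,0,0.2,-1],[0.142,0.001,0.0004,0,0,0.2,-1]]]' 70
python3 - <<'E'
from h import *
# view pose: tool y at angle -2.7deg+... blade along slot; TCP 0.1 to +z (=-y) of slot
th=np.radians(0);Y=np.array([np.cos(th),np.sin(th),0])
togo([.485,.14,.22],axes([0,0,-1],Y))
E
```

```text
clock: 21.38
tool_pos: [0.4912, -0.2293, 0.1288]
eef_rot: [0.354, 0.613, 0.353, -0.611]
contact_force: [-1.1, 0.9, 5.5]
width: 0.321
shift mm [ -91.6 -189.8 -316.8] turn deg [-30.   -0.   -0.2]
```

```bash
python3 -m jog '[[[-0.02,0,0,0,0,0,-1],[-0.06,0,0,0,0,0,-1],[-0.0916,-0.02,-0.035,-5,0,0,-1],[-0.0916,-0.05,-0.083,-10,0,0,-1],[-0.0916,-0.08,-0.133,-15,0,0,-1],[-0.0916,-0.11,-0.183,-20,0,0,-1],[-0.0916,-0.14,-0.233,-25,0,0,-1],[-0.0916,-0.17,-0.283,-30,0,0,-1],[-0.0916,-0.19,-0.317,-30,0,-0.2,-1],[-0.0916,-0.19,-0.317,-30,0,-0.2,-1],[-0.0916,-0.19,-0.317,-30,0,-0.2,-1]]]'
python3 - <<'E'
from h import *
s=robot.state();print(np.round(s['joint_positions'],2))
p,im=snap('wrist','w5');im=im[:,:,::-1];np.save('w5p.npy',p,allow_pickle=True)
u=proj(p,np.array([.485,.232,.0585]));print('exp slot px',u)
cv2.imwrite('pics/w5b.png',np.hstack([cv2.resize(im,(400,300)),cv2.resize(im[int(u[1])-45:int(u[1])+45,int(u[0])-60:int(u[0])+60],(400,300),interpolation=cv2.INTER_CUBIC)]))
E
```

```text
clock: 22.75
tool_pos: [0.4847, 0.1399, 0.2191]
eef_rot: [-0.5, -0.5, -0.5, 0.5]
contact_force: [0.2, -0.9, -1.6]
width: 0.32
[0.13 0.32 1.6  0.   1.23 0.13]
exp slot px [258.4328269  88.1436417]
```

View pics/w5b.png

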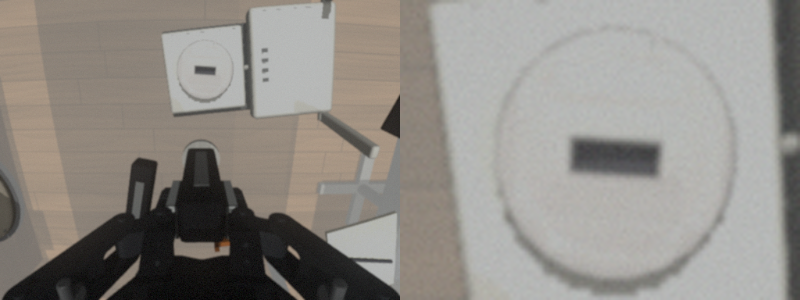

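The slot shows clearly (crop (571–661,137–177)), nearly aligned with the blade and tilted by a few degrees. Measuring it.

```bash
python3 - <<'E'
from h import *
im=cv2.imread('pics/w5.png');p=np.load('w5p.npy',allow_pickle=True).item();g=cv2.cvtColor(im,cv2.COLOR_BGR2GRAY)
sub=g[70:108,230:290]
for th in (90,110,130):
    for c in cv2.findContours(((sub<th)*255).astype(np.uint8),0,2)[0]:
        if 80<cv2.contourArea(c)<600:
            r=cv2.minAreaRect(c);b=cv2.boxPoints(r)+[230,70];W=np.array([onz(p,q,.0585) for q in b])
            e=[W[1]-W[0],W[2]-W[1]];e.sort(key=np.linalg.norm);D=e[1]
            print(th,np.round(b.mean(0),1),W.mean(0).round(4),'ang',np.degrees(np.arctan(D[1]/D[0])).round(2),[np.linalg.norm(k).round(4) for k in e])
    # moments-based
    m=(sub<th).astype(np.uint8);ys,xs=np.nonzero(m[8:30,12:46]);P=np.array([onz(p,(x+242,y+78),.0585)[:2] for x,y in zip(xs,ys)]);v=np.linalg.svd(P-P.mean(0))[2][0] if len(P) else 0;print('pca',P.mean(0).round(4),np.degrees(np.arctan(v[1]/v[0])))
E
```

```text
90 [262.   89.5] [0.4887 0.2307 0.0585] ang -4.51 [np.float64(0.007), np.float64(0.0247)]
pca [0.489  0.2307] -3.5953468427285844
110 [262.3  89.8] [0.489  0.2304 0.0585] ang -3.85 [np.float64(0.0088), np.float64(0.026)]
pca [0.4887 0.2305] -3.610759167037258
130 [262.  90.] [0.4887 0.2302 0.0585] ang 0.03 [np.float64(0.0099), np.float64(0.0268)]
pca [0.4888 0.2304] -2.6246633488125752
```

```bash
python3 -m jog '[[[0,0.0041,-0.04,3.6,0,0,-1],[0,0.0041,-0.08,3.6,0,0,-1],[0.02,0.0041,-0.0913,3.6,0,0,-1],[0.05,0.0041,-0.0913,3.6,0,0,-1],[0.06,0.0041,-0.0913,3.6,0,0,-1],[0.066,0.0041,-0.0913,3.6,0,0,-1],[0.066,0.0041,-0.0913,3.6,0,0,-1],[0.066,0.0041,-0.0913,3.6,0,0,-1]]]'
python3 -c "
from h import *
togo([.4888,.2312,.1373],axes([0,0,-1],[np.cos(np.radians(3.6)),-np.sin(np.radians(3.6)),0]))"
```

```text
clock: 23.8
tool_pos: [0.4896, 0.2315, 0.1544]
eef_rot: [0.484, 0.516, 0.484, -0.515]
contact_force: [0.4, 0.6, -1.9]
width: 0.317
shift mm [17.1 -0.8  0.4] turn deg [-0.1 -0.1 -0.1]
```

```bash
python3 -m jog '[[[0.004,-0.0008,0.0004,0,0,0,-1],[0.007,-0.0008,0.0004,0,0,0,-1],[0.009,-0.0008,0.0004,0,0,0,-1],[0.009,-0.0008,0.0004,0,0,0,-1]]]'; python3 -m jog '[[[0.001,0,0,0,0,0,-1],[0.002,0,0,0,0,0,-1],[0.002,0,0,0,0,0,-1]]]'
```

```text
clock: 24.3
tool_pos: [0.4881, 0.2312, 0.1443]
eef_rot: [-0.484, -0.515, -0.484, 0.516]
contact_force: [0.7, 0.4, -1.3]
width: 0.32
clock: 24.68
tool_pos: [0.4883, 0.2313, 0.1425]
eef_rot: [0.484, 0.516, 0.484, -0.516]
contact_force: [-0.3, 0.0, -1.7]
width: 0.316
```

```bash
python3 -m jog '[[[0.001,0,0,0,0,0,-1],[0.002,0,0,0,0,0,-1],[0.003,0,0,0,0,0,-1],[0.003,0,0,0,0,0,-1]]]'; python3 -m jog '[[[0.001,0,0,0,0,0,-1],[0.0018,0,0,0,0,0,-1],[0.0018,0,0,0,0,0,-1]]]'
```

```text
clock: 25.18
tool_pos: [0.4883, 0.2313, 0.1394]
eef_rot: [0.484, 0.516, 0.484, -0.516]
contact_force: [0.0, -0.8, -2.1]
width: 0.318
clock: 25.55
tool_pos: [0.4882, 0.2313, 0.1377]
eef_rot: [0.484, 0.516, 0.484, -0.516]
contact_force: [0.8, -0.6, -2.2]
width: 0.315
```

The tip is about 9.6 mm down with no contact force, so the blade is in the slot. Turning clockwise.

```bash
python3 -m jog '[[[0,0,0,6,0,0,-1],[0,0,0,12,0,0,-1],[0,0,0,18,0,0,-1],[0,0,0,24,0,0,-1],[0,0,0,30,0,0,-1],[0,0,0,36,0,0,-1],[0,0,0,42,0,0,-1],[0,0,0,48,0,0,-1],[0,0,0,54,0,0,-1],[0,0,0,60,0,0,-1],[0,0,0,66,0,0,-1],[0,0,0,72,0,0,-1],[0,0,0,78,0,0,-1],[0,0,0,84,0,0,-1],[0,0,0,88,0,0,-1],[0,0,0,88,0,0,-1]]]'
python3 -c "
from h import *
s=robot.state();print(s['moment'],s['contact_force'],np.round(s['joint_positions'],3))"
python3 -m jog '[[[0,0,0,3,0,0,-1],[0,0,0,5,0,0,-1],[0,0,0,5,0,0,-1]]]'
python3 -c "
from h import *
s=robot.state();print(s['moment'],s['contact_force'],np.round(s['joint_positions'],3))"
```

```text
clock: 27.55
tool_pos: [0.4889, 0.2319, 0.1379]
eef_rot: [-0.01, 0.708, -0.009, -0.707]
contact_force: [3.8, 2.8, -3.3]
width: 0.319
[ 0.7155928  -0.85447412 -0.02023085] [ 3.77419885  2.8123349  -3.2933951 ] [3.000e-01 4.620e-01 1.615e+00 1.000e-03 1.063e+00 1.898e+00]
clock: 27.92
tool_pos: [0.4888, 0.2317, 0.1379]
eef_rot: [-0.041, 0.706, -0.04, -0.706]
contact_force: [3.1, 3.5, -4.0]
width: 0.32
[ 0.89131221 -1.02003511  0.06247188] [ 3.13602673  3.54256215 -3.97312639] [3.000e-01 4.620e-01 1.615e+00 1.000e-03 1.063e+00 1.986e+00]
```

```bash
for i in 1; do python3 -m jog '[[[0,0,0,2,0,0,-1],[0,0,0,3,0,0,-1],[0,0,0,3,0,0,-1]]]' >/dev/null; python3 -c "
from h import *
s=robot.state();print(s['moment'],s['contact_force'],s['eef_rot'])"; python3 -m jog '[[[0,0,0,2,0,0,-1],[0,0,0,3,0,0,-1],[0,0,0,3,0,0,-1]]]' >/dev/null; python3 -c "
from h import *
s=robot.state();print(s['moment'],s['contact_force'],s['eef_rot'])"; done
```

```text
[ 0.96698827 -0.99944767  0.08774692] [ 3.69343553  3.5900486  -5.41315002] [-0.05971174  0.70502395 -0.05856619 -0.70423415]
[ 0.94476087 -1.05371107  0.38059318] [ 3.70266213  3.82257186 -4.18267242] [-0.07782356  0.70324112 -0.07679018 -0.70249462]
```

The moment about z rose to 0.38 N·m after about 99° of turn, so the disc is at its stop. Backing off within the play, then releasing and lifting away.

```bash
python3 -m jog '[[[0.0005,0,0,-2,0,0,-1],[0.0005,0,0,-2.5,0,0,-1],[0.0005,0,0,-2.5,0,0,-0.5],[0.0005,0,0,-2.5,0,0,-0.2],[0.0005,0,0,-2.5,0,0,1],[0.0005,0,0,-2.5,0,0,1],[0.0005,0,0,-2.5,0,0,1],[0.0005,0,0,-2.5,0,0,1],[-0.03,0,0,-2.5,0,0,1],[-0.08,0,0,-2.5,0,0,1],[-0.12,0,0,-2.5,0,0,1],[-0.12,0,0.11,-2.5,0,0,1],[-0.12,0,0.11,-2.5,0,0,1],[-0.12,0,0.11,-2.5,0,0,1],[-0.12,0,0.11,-2.5,0,0,1]]]'
python3 - <<'E'
from h import *
p1,a=snap('scene','s6');p2,b=snap('top','t6');p3,c=snap('wrist','w6')
u=proj(p1,np.array([.52,.23,.06])).astype(int);v=proj(p2,np.array([.52,.23,.06])).astype(int);print(u,v)
A=cv2.resize(a[u[1]-75:u[1]+75,u[0]-66:u[0]+67],(266,300));B=cv2.resize(b[v[1]-75:v[1]+75,v[0]-66:v[0]+67],(266,300));C=cv2.resize(c,(268,201));C=np.vstack([C,np.zeros((99,268,3),np.uint8)])
cv2.imwrite('pics/fin.png',cv2.resize(np.hstack([A,B,C]),(800,300))[:,:,::-1])
print('slot/driver exp: wrist',proj(p3,np.array([.4888,.2304,.1765])))
E
```

```text
clock: 30.55
tool_pos: [0.3816, 0.2553, 0.2581]
eef_rot: [-0.063, 0.705, -0.062, -0.704]
contact_force: [-0.0, 0.5, -0.3]
width: 1.0
[334 205] [177 189]
slot/driver exp: wrist [262.72272037  60.23087043]
```

View pics/fin.png

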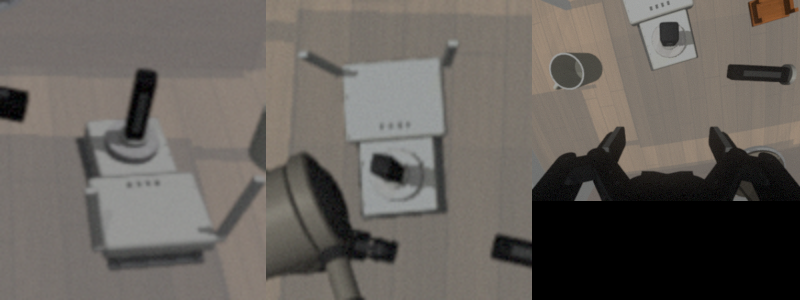

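```bash
python3 - <<'E'
from h import *
p=robot.camera_params('top')
for n in ('top0','t6'):
    g=cv2.cvtColor(cv2.imread(f'pics/{n}.png'),cv2.COLOR_BGR2GRAY).astype(float)
    c=g[120:200,160:190].mean(1);d=np.diff(c);i=np.argmax(d[10:40])+10
    w=d[i-2:i+3];r=120.5+i+(w*np.arange(-2,3)).sum()/w.sum()
    print(n,'far edge row',r,'x',onz(p,(175,r),.05)[0]); print(c[35:65].round(0).tolist())
c=cv2.imread('pics/w6.png');g=cv2.cvtColor(c,cv2.COLOR_BGR2GRAY);s=g[30:95,235:290]
ct=max(cv2.findContours(((s<70)*255).astype(np.uint8),0,2)[0],key=cv2.contourArea);r=cv2.minAreaRect(ct);print(np.array(r[0])+[235,30],r)
E
```

```text
top0 far edge row 141.67755443886097 x 0.6653515968670831
[151.0, 151.0, 152.0, 151.0, 152.0, 151.0, 151.0, 151.0, 151.0, 152.0, 152.0, 152.0, 152.0, 152.0, 151.0, 152.0, 150.0, 147.0, 140.0, 138.0, 144.0, 150.0, 152.0, 148.0, 132.0, 101.0, 72.0, 69.0, 94.0, 129.0]
t6 far edge row 144.39133986928104 x 0.6570102185675328
[155.0, 154.0, 154.0, 154.0, 155.0, 155.0, 154.0, 155.0, 154.0, 154.0, 154.0, 154.0, 154.0, 155.0, 155.0, 154.0, 155.0, 155.0, 154.0, 153.0, 147.0, 142.0, 143.0, 150.0, 154.0, 154.0, 146.0, 129.0, 120.0, 132.0]
[262.  65.] ((27.0, 35.0), (44.0, 36.0), 90.0)
```

```bash
python3 -c "
from cell import robot
print(robot.finish_job(),robot.state()['clock'])"
```

```text
the job is handed in; nothing more can be done
the job is handed in; nothing more can be done
```

I handed the job in at about 30.7 s of the 72 s allowed, and my checks showed nothing wrong at the end. No verdict is reported, and I had no direct reading of the cam or router joints.

**What I did:** My first grasp could not be tilted upright because joint 4 was running into its limit. I put the driver back in the cradle and regrasped it with the hand turned half round. I then stood it in the small grey pot and let go, took it again from above, and set the blade in the slot. I turned the disc clockwise about 99° with the driver, released it and backed away.

**Last checks:**
- **Driver in the pot:** it stood upright after release, seen in both the scene and top views.
- **Blade in the slot:** by the arm's position, the tip was about 9.6 mm down before the turn, with no contact force.
- **Disc at its stop:** the moment rose to about 0.38 N·m at the end of the turn, above the 0.2 N·m that turning needs. I read that as the stop.
- **Router home:** the top view shows it moved in by about 8.3 mm. That is consistent with fully home, since it started 7 to 10 mm out, but the picture is only good to a millimetre or two.
- **End state:** the driver stands upright in the disc and the hand is clear of everything. I never went near the mug or mouse, but I did not measure their positions again.

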